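# Clear a stuck workpiece under the conveyor's counterweighted guard

### The arm

A 6-joint arm with a two-finger parallel gripper is mounted at the origin on the work surface. World frame = base frame: x ahead of the robot, y to its left, z up, the work surface at z = 0. Lengths are in m, angles in rad, forces in N, time in s.
With the tool pointing down it reaches from about 0.35 to 0.975 m from the base axis. Payload 7.1 kg.
Tool frame: the origin (TCP) lies midway between the tips of the shut fingers; the grasp point (between the pads) lies 19 mm behind it; z points along the fingers, x is the direction in which the jaws open and shut, and the axes are right-handed (so a half turn about z gives the same grasp; the last joint's range is limited). The gripper opens to 88 mm and grips with 3 to 60 N. Pads are 20 mm wide; open, the fingers measure 115 mm over their backs; the gripper's body (75 mm by 178 mm) begins 61 mm behind the grasp point.
Start: joints at [-1.29, 0.423, 1.63, -0, 1.089, -0.019], TCP at [0.185, -0.597, 0.223] pointing down, gripper open.
Joint ranges: [-3, 3], [-0.9, 2.11], [0.09, 2.58], [-1.31, 4.45], [0.11, 2.69], [-2.54, 2.54]. Speed limits (rad/s): [2.39, 2.39, 3.01, 3.14, 3.14, 3.14].

### API

Orientations are given as a unit quaternion [w, x, y, z].
In Python, from station import move_pose, movel, movej, command_gripper, wait, inverse_kinematics, read_camera, camera_info, MotionError, job_done, get_time, get_joint_pos, get_qvel, get_effort, get_tcp_pos, get_ee_rot, get_ft_force, get_ft_torque, get_grip_width gives the robot as it stands. Calls block until the motion is done:
- move_pose(position, orientation): joint-space move of the TCP to a pose.
- movel(position, frame=None, v=0.15, until_force=None): straight line of the TCP; frame=None keeps the orientation; v is the mean speed in m/s. With until_force (N) it stops when the force on the tool has changed by that much, and returns True; else False.
- movej(angles): joint-space move.
- command_gripper(opening): opening from 0.0 (shut) to 1.0 (fully open); the grip force is fixed at half the most; returns when the fingers have stopped.
- wait(seconds).
- inverse_kinematics(position, orientation): joint angles nearest the present ones, or None.
- read_camera(name): name is "scene" or "top" or "wrist"; returns the picture (420x560x3 uint8, red, green, blue); there is no depth.
- camera_info(name): a dict with "intrinsics" (3x3 intrinsics, pixels), "T" (4x4, takes a point from camera to world coordinates); the wrist camera has in their place "tool_from_camera" (4x4, takes a point from camera to tool coordinates, whose origin is the TCP and whose axes are the tool frame's). Camera axes: x right, y up, looking along -z (the intrinsics and any distortion apply to the point x, -y, -z); pixel columns grow to the right and rows downward; lengths in m; the calibration is good to about 2 mm. A picture is of the moment at which its call begins: read the wrist's pose just before it. camera_info takes no time and is no camera call.
A pose or a line that the arm cannot do raises MotionError and nothing moves.
- job_done(): hands the job in, once; it reports no verdict.
Readings, each from a call of its own:
- get_time(): time.
- get_joint_pos(): joint angles.
- get_qvel(): joint speeds.
- get_effort(): joint torques, N m.
- get_tcp_pos(): TCP position.
- get_ee_rot(): TCP orientation.
- get_ft_force(): force on the tool from outside, world axes, zero at the start.
- get_ft_torque(): the same for the moment, N m.
- get_grip_width(): opening from 0.0 (shut) to 1.0 (fully open).
Only numpy, scipy, OpenCV 4.12 (cv2) and the standard library are available. Lean on these libraries where they do the work, as an engineer would, in place of code of your own. Each camera call takes 0.05 s, during which the arm holds its last target.

### The job

A red workpiece has stuck on the belt under the clear guard. Press the red stop button, then push the guard up from under its yellow rail with the fingers, neither gripping nor flinging it, until it tips past its balance point and stays raised by itself, and then slide the red workpiece along the belt, without lifting or tipping it, until it rests against the end stop. Leave the green button, the black workpiece and everything else on the bench alone.

Things in the scene. Friction and masses are not known exactly. Their poses are not given: they have to be found in the camera images.
- conveyor: Bench conveyor, green belt, fixed, 436 mm long, 128 mm wide, its end stop towards the robot. Origin: on the bench under the middle of the belt lane; own x across the belt to the hinge side (the robot's left), own y along the belt towards the end stop, z up. Belt top 75 mm above the bench; aluminium lane guides 8 mm above it, 50 mm apart, centred on x = 0. The guard covers own y = -100 to 100 mm.
- guard (a joint): Hinge of the clear guard (4 mm sheet on side arms, yellow rail on its free edge, steel counterweight bar behind the hinge), rad: 0 shut and level, growing as the rail swings up and over to the hinge side, 1.75 fully raised on bumpers. Let go below about 0.92 (balance point) it falls shut; beyond, it goes on to 1.75 by itself, damped, in 1 to 3 s. About 3.5 N up at the rail when shut, then less.
- guard_hinge (a point): Middle of the guard's hinge axis, which runs along the conveyor's y, 140 mm above the bench and at conveyor x = +100 mm (to the robot's left of the belt).
- rail_under (a point): Middle of the underside of the guard's yellow rail (200 mm long along conveyor y, 22 deep, 28 high), right of the belt from the robot; moves with the guard. Shut: 124 mm above the bench, 201 mm from the hinge, 16 mm below its axis. The rail's free edge is 11 mm further out. Below it is open to the bench as far as the conveyor's profile, 37 mm inwards, with two 130 mm high rest posts on it.
- guard_rail: The yellow rail along the guard's free edge, fixed to the guard's arms; its origin lies on the hinge axis and it turns with the guard (see guard and rail_under).
- guard_sheet: The clear sheet of the guard with the yellow trim strip over the rail, its origin on the hinge axis as well.
- end_stop (a point): Middle of the orange face of the end stop, which looks back along the belt (conveyor's -y); 46 mm wide, 80 to 104 mm above the bench. The workpiece rests against it when its centre is 22 mm from this face.
- red_part_center (a point): Centre of the red workpiece: upright disc 44 mm in diameter, 30 mm high, about 70 g, standing on the belt between the lane guides under the guard; its top is 105 mm above the bench.
- black_part_center (a point): Centre of the black workpiece, of the same size, waiting on the belt just outside the guard at the end away from the stop; to be left alone.
- stop_button (a joint): Travel of the red stop button, m: 0 released, 0.006 fully pressed; sprung, 1.5 N to start moving, 5 N fully down.
- stop_button_top (a point): Middle of the top of the red stop button (30 mm in diameter, 78 mm above the bench), on a grey two-button box 70 x 110 mm, 60 mm high, fixed to the bench; it is pressed straight down.
- start_button (a joint): Travel of the green start button, m, the same kind of button on the same box; not to be pressed.
- start_button_top (a point): Middle of the top of the green start button, 50 mm from the red one.
- grey_part_center (a point): Centre of a grey metal workpiece 44 mm in diameter, 30 mm high, in a blue tray 110 x 150 x 35 mm; to be left alone.
- screwdriver_grip (a point): Handle of an orange screwdriver lying on the bench; to be left alone.
- mouse: Black computer mouse, 100 x 60 mm, 26 mm high, origin under its middle; to be left alone.
- multimeter: Yellow multimeter lying flat, 150 x 75 mm, 40 mm high, origin under its middle; to be left alone.
- adapter: White adapter box, 62 x 40 mm, 26 mm high, origin under its middle; to be left alone.
- red_part: The red workpiece itself (see red_part_center); origin in the middle of its underside.
There are look-alikes about, which are no part of the job. There is more than one size of the part that bears stop_button; the job needs the largest.

How it is judged:
By the outcome, as a careful person would: the job done as asked, in the order asked, and still so for the second after the job is handed in, with the robot touching nothing.
It also fails if it takes over 67 s, if anything falls off the work surface, if the arm or the gripper's body presses on something with over 40 N, if the wrist force passes 120 N, or if a joint passes its speed limit or range.

## Working session

There is one attempt and no reset: what is moved stays moved. The work goes in short steps, each a Python script; the robot and the scene stay as the last script left them, time stands still between calls to the robot, and variables do not carry over. Pictures are saved under pics/ and viewed, and the job is handed in when it is done.

```bash
ls; mkdir -p pics; python3 - <<'E'
from station import *
import cv2
for n in("scene","top","wrist"):
    im=read_camera(n); cv2.imwrite(f"pics/{n}0.png",im[:,:,::-1])
    print(n,camera_info(n))
print(get_time(),get_tcp_pos(),get_ee_rot())
E
```

```text
pics
scene {'intrinsics': array([[405.34486027,   0.        , 287.93445018],
       [  0.        , 405.34486027, 213.64193682],
       [  0.        ,   0.        ,   1.        ]]), 'T': array([[-0.81647713, -0.30232126,  0.49190137,  1.04314796],
       [ 0.57694526, -0.46016643,  0.67481925,  0.67331999],
       [ 0.02234429,  0.83477465,  0.55013818,  0.66947435],
       [ 0.        ,  0.        ,  0.        ,  1.        ]])}
top {'intrinsics': array([[406.2077004 ,   0.        , 272.54577838],
       [  0.        , 406.2077004 , 214.98236158],
       [  0.        ,   0.        ,   1.        ]]), 'T': array([[-0.02809854,  0.98674183, -0.15984688,  0.351538  ],
       [-0.99938636, -0.02438529,  0.0251448 ,  0.01120782],
       [ 0.02091351,  0.16045532,  0.98682152,  1.28061893],
       [ 0.        ,  0.        ,  0.        ,  1.        ]])}
wrist {'intrinsics': array([[355.11934044,   0.        , 275.54385695],
       [  0.        , 355.11934044, 208.39702409],
       [  0.        ,   0.        ,   1.        ]]), 'tool_from_camera': array([[ 9.99999966e-01,  2.30449416e-04, -1.18871928e-04,
         1.79776814e-03],
       [ 1.89088629e-04, -9.61775194e-01, -2.73840173e-01,
        -7.40356196e-02],
       [-1.77434379e-04,  2.73840141e-01, -9.61775205e-01,
        -1.61018094e-01],
       [ 0.00000000e+00,  0.00000000e+00,  0.00000000e+00,
         1.00000000e+00]])}
0.15 [ 0.18447464 -0.59671116  0.22207447] [-3.61429594e-04  8.04758266e-01 -5.93602379e-01 -4.66279865e-04]
```

View pics/top0.png

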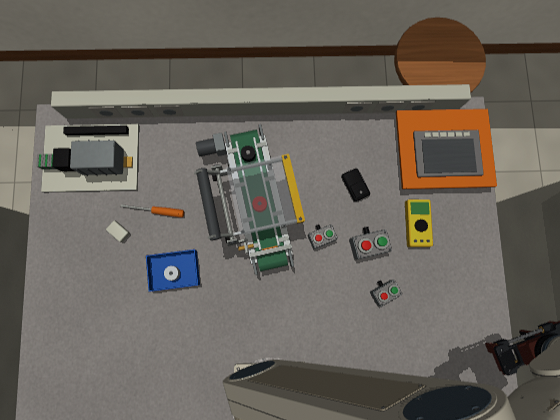

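View pics/scene0.png

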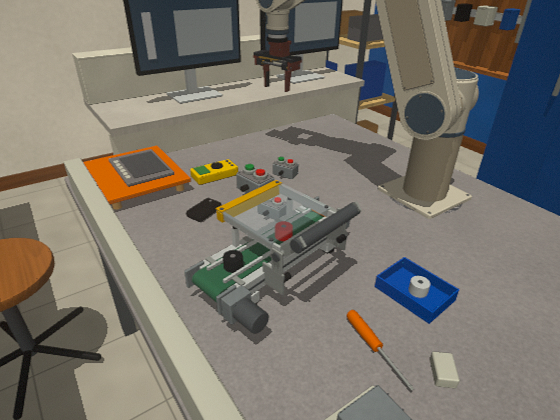

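View pics/wrist0.png

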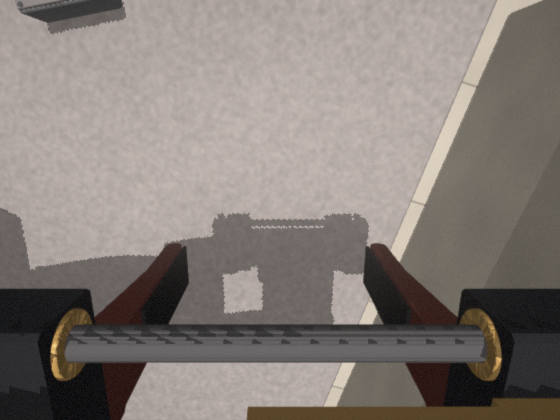

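The top view shows the conveyor around (255,200) with its yellow rail at (294,188) and the red part at (260,204). The largest two-button box is at (372,244), with red at about (366,245) and green at about (382,242). Next I'll enlarge it for accurate pixels.

```bash
cat > h.py <<'E'
from station import *
import numpy as np, cv2
def w2p(P,n="top"):
    c=camera_info(n);T=c["T"];q=T[:3,:3].T@(np.array(P)-T[:3,3]);q=q*[1,-1,-1];p=c["intrinsics"]@q;return p[:2]/p[2]
def p2w(u,v,z,n="top",T=None):
    c=camera_info(n);T=c["T"] if T is None else T
    d=np.linalg.solve(c["intrinsics"],[u,v,1.])*[1,-1,-1];d=T[:3,:3]@d
    s=(z-T[2,3])/d[2];return T[:3,3]+s*d
def snap(n,f,crop=None,k=1):
    im=read_camera(n)[:,:,::-1].copy()
    cv2.imwrite("pics/"+f+"_raw.png",im)
    if crop: x0,y0,x1,y1=crop;im=im[y0:y1,x0:x1]
    cv2.imwrite("pics/"+f+".png",cv2.resize(im,None,fx=k,fy=k,interpolation=cv2.INTER_CUBIC))
E
python3 - <<'E'
import cv2
im=cv2.imread("pics/top0.png")
cv2.imwrite("pics/c1.png",cv2.resize(im[115:285,190:330],None,fx=3.5,fy=3.5,interpolation=cv2.INTER_CUBIC))
cv2.imwrite("pics/c2.png",cv2.resize(im[215:315,300:440],None,fx=5,fy=5,interpolation=cv2.INTER_CUBIC))
E
```

```text
(no output)
```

View pics/c1.png

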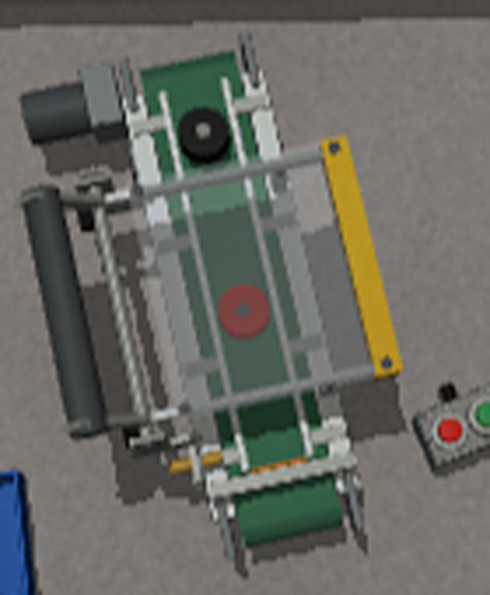

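View pics/c2.png

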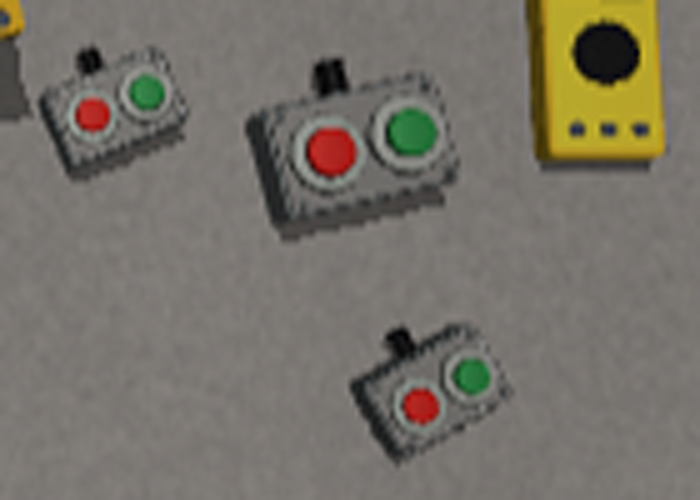

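```bash
python3 - <<'E'
from h import *
im=cv2.imread("pics/top0.png").astype(int)
b,g,r=im[...,0],im[...,1],im[...,2]
def cen(m,box):
    x0,y0,x1,y1=box;mm=np.zeros(m.shape,bool);mm[y0:y1,x0:x1]=m[y0:y1,x0:x1]
    y,x=np.nonzero(mm);return x.mean(),y.mean(),len(x)
red=(r>150)&(g<70);gr=(g>100)&(r<70)
R=cen(red,(350,225,376,260));G=cen(gr,(374,225,395,260));print(R,G)
Rw=p2w(*R[:2],.078);Gw=p2w(*G[:2],.078);print(Rw,Gw,np.linalg.norm(Rw-Gw))
rp=cen((r>110)&(g<90)&(r>g+40),(245,190,275,220));print("redpart",rp,p2w(*rp[:2],.105))
bp=cen((r<40)&(g<40)&(b<40),(238,142,258,164));print("black",bp,p2w(*bp[:2],.105))
ye=((r>150)&(g>100)&(b<80)); m=np.zeros(ye.shape,np.uint8);m[150:225,275:310]=ye[150:225,275:310]
y,x=np.nonzero(m);rc=cv2.minAreaRect(np.stack([x,y],1).astype(np.float32));print(rc)
for z in(.152,.156):
    B=np.array([p2w(u,v,z) for u,v in cv2.boxPoints(rc)]);print(B,[np.linalg.norm(B[i]-B[i-1]) for i in range(4)],B.mean(0))
# stop face approx, guides
for nm,(x,y),z in [("stop L",(250,468),.104),("stop R",(308,461),.104),("gL top",(166,95),.083),("gL bot",(243,467),.083),("gR top",(227,82),.083),("gR bot",(307,455),.083)]:
    print(nm,p2w(190+x/3.5,115+y/3.5,z))
E
```

```text
(np.float64(366.0), np.float64(244.5), 60) (np.float64(382.22033898305085), np.float64(240.66101694915255), 59)
[ 0.45039302 -0.29535225  0.078     ] [ 0.46057958 -0.34477182  0.078     ] 0.05045850092757141
redpart (np.float64(259.2013888888889), np.float64(203.39583333333334), 144) [0.57748711 0.01956885 0.105     ]
black (np.float64(247.82142857142858), np.float64(153.99404761904762), 168) [0.72923132 0.0502603  0.105     ]
((292.8105163574219, 187.53079223632812), (68.38290405273438, 7.8631510734558105), 76.37300109863281)
[[ 0.70839089 -0.04666536  0.152     ]
 [ 0.71346953 -0.06892867  0.152     ]
 [ 0.51828915 -0.10762442  0.152     ]
 [ 0.5135634  -0.08588978  0.152     ]] [np.float64(0.19873678086886337), np.float64(0.022835226862405848), np.float64(0.19897925519481097), np.float64(0.022242466989041306)] [ 0.61342824 -0.07727705  0.152     ]
[[ 0.70712615 -0.04646024  0.156     ]
 [ 0.71218679 -0.06864465  0.156     ]
 [ 0.51769816 -0.10720326  0.156     ]
 [ 0.51298915 -0.08554565  0.156     ]] [np.float64(0.19803242698634502), np.float64(0.022754295287342553), np.float64(0.19827404194578702), np.float64(0.022163636246629016)] [ 0.61250006 -0.07696345  0.156     ]
stop L [0.44404298 0.01618331 0.104     ]
stop R [ 0.4485668  -0.03196557  0.104     ]
gL top [0.77477774 0.08217833 0.083     ]
gL bot [0.44669109 0.02214042 0.083     ]
gR top [0.7856003  0.02844193 0.083     ]
gR bot [ 0.45538291 -0.03204553  0.083     ]
```

```bash
cat >> h.py <<'E'
from scipy.spatial.transform import Rotation as Ro
dy=np.array([-.9808,-.196,0]);dy/=np.linalg.norm(dy);dx=np.array([dy[1],-dy[0],0]);dz=np.array([0,0,1.])
O=np.array([.6132,-.0772,0])+.101*dx
def C(x,y,z): return O+x*dx+y*dy+z*dz
def quat(x,z):
    y=np.cross(z,x);q=Ro.from_matrix(np.stack([x,y,z],1)).as_quat();return [q[3],q[0],q[1],q[2]]
PHI=np.deg2rad(38);ca,sa=np.cos(PHI),np.sin(PHI)
QP=quat(-dy,ca*dx-sa*dz)   # push pose, camera on top
QD=quat(-dy,-dz)  # down, jaw along belt
def railTCP(th,gap=0.,ins=.013,y=0.,half=.010):
    a=np.array([ca,-sa]);n=np.array([sa,ca])
    rot=lambda p:np.array([p[0]*np.cos(th)+p[1]*np.sin(th),-p[0]*np.sin(th)+p[1]*np.cos(th)])
    E=[rot(np.array([d,-.016])) for d in(-.212,-.201,-.190)]
    c=min(e@n for e in E); al=E[1]@a+ins
    p=al*a+(c-half-gap)*n
    return C(.1+p[0],y,.14+p[1])
E
python3 - <<'E'
from h import *
print(O,C(0,0,0))
for th in np.arange(0,1.2,.15):
    p=railTCP(th);print(round(th,2),p.round(3),inverse_kinematics(p,QP))
p=C(0,-.04,.08);print(inverse_kinematics(p,QD),inverse_kinematics(p,quat(dy,-dz)))
p=C(0,.09,.08);print(inverse_kinematics(p,QD),inverse_kinematics(p,quat(dy,-dz)))
print(inverse_kinematics([.4504,-.2954,.16],get_ee_rot()))
print(w2p(C(0,.15,.104)),w2p(C(0,.15,.08)))
E
```

```text
[0.59340781 0.02184175 0.        ] [0.59340781 0.02184175 0.        ]
0.0 [ 0.613 -0.077  0.103] [-0.46284347  0.86331216  1.44998303  0.67335979  1.51050007 -0.94828901]
0.15 [ 0.613 -0.077  0.134] [-0.46207733  0.81995431  1.45149096  0.67269443  1.54286746 -0.92172714]
0.3 [ 0.612 -0.071  0.165] [-0.45633015  0.77508705  1.45673734  0.67592174  1.57103021 -0.89349921]
0.45 [ 0.61  -0.062  0.195] [-0.44560225  0.72944002  1.46553974  0.68270604  1.59430104 -0.86366814]
0.6 [ 0.607 -0.048  0.224] [-0.42990336  0.68379415  1.47765555  0.69267934  1.61202813 -0.83240801]
0.75 [ 0.604 -0.032  0.249] [-0.41063558  0.64162329  1.49181597  0.70460765  1.62308727 -0.80199156]
0.9 [ 0.6   -0.012  0.27 ] [-0.38760577  0.60287534  1.50853683  0.71826533  1.62696408 -0.77271105]
1.05 [0.596 0.01  0.287] [-0.35999108  0.56640921  1.52830617  0.73385647  1.62365085 -0.74378999]
[ 2.80903705e-02  6.15711455e-01  1.68940367e+00 -4.44089210e-16
  8.36477532e-01 -1.69148327e-01] None
[-1.52342822e-02  4.73905633e-01  1.97965684e+00 -4.44089210e-16
  6.88030184e-01 -2.12472979e-01] None
[-6.03012514e-01  3.82880947e-01  1.86767098e+00  9.67232343e-04
  8.91949522e-01  6.67435755e-01]
[269.60417688 247.71268355] [269.49236797 248.37003844]
```

```bash
python3 - <<'E'
from h import *
q=get_ee_rot()
command_gripper(0.0)
move_pose([.4504,-.2954,.13],q);print(get_time(),get_tcp_pos())
movel([.4504,-.2954,.090],v=.08)
f0=get_ft_force()
hit=movel([.4504,-.2954,.068],v=.02,until_force=9)
print(hit,get_tcp_pos(),get_ft_force()-f0)
snap("top","press")
movel([.4504,-.2954,.15],v=.15);print(get_time())
E
```

```text
3.0167 [ 0.45042567 -0.29635183  0.13030834]
True [ 0.45061017 -0.29551409  0.07630101] [-1.93125698  0.86001864  7.40708973]
5.0917
```

View pics/press.png

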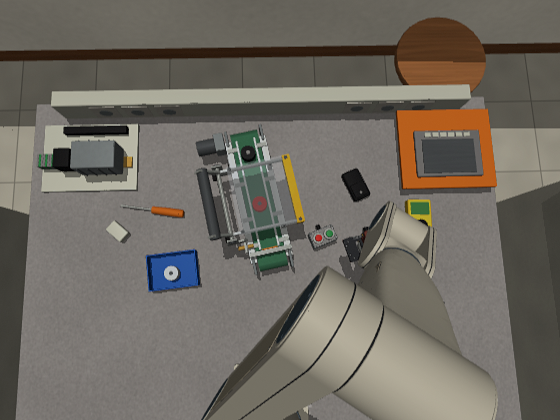

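The top view shows the arm over the large box, but the tip stopped at z = 76.3 mm, where 72 mm means fully pressed. I'll press again, slower and harder, to be sure.

```bash
python3 - <<'E'
from h import *
movel([.4504,-.2954,.084],v=.1)
wait(.2);f0=get_ft_force();print(get_tcp_pos(),f0)
for z in(.079,.077,.075,.073,.071,.069):
    hit=movel([.4504,-.2954,z],v=.02,until_force=18);wait(.1)
    print(z,hit,get_tcp_pos(),(get_ft_force()-f0).round(2))
    if hit or (get_ft_force()-f0)[2]>12: break
movel([.4504,-.2954,.15],v=.15);print(get_time())
E
```

```text
[ 0.45085056 -0.29570753  0.08467821] [ 0.2051918  -1.0726168   0.76373414]
0.079 False [ 0.45090832 -0.29575776  0.07930234] [ 1.76 -0.69  2.42]
0.077 False [ 0.45090145 -0.29573037  0.07725137] [ 1.65 -1.79  2.72]
0.075 False [ 0.45095252 -0.29579267  0.07614882] [ 0.25  1.27 14.23]
7.95
```

```bash
python3 - <<'E'
from h import *
q=get_ee_rot();R=Ro.from_quat([q[1],q[2],q[3],q[0]]).as_matrix()
# back off so button is in camera view
tgt=np.array([.4504,-.2954,.20])+R[:,1]*.06
move_pose(tgt,q);wait(.2)
p=get_tcp_pos();q=get_ee_rot();np.savez("w1",p=p,q=q)
snap("wrist","wbtn")
print(get_time(),p,q,camera_info("wrist").keys(),get_ft_force())
E
```

```text
8.6083 [ 0.39317035 -0.31245295  0.19872729] [-4.64612120e-04  8.04964107e-01 -5.93317102e-01 -2.71783699e-03] dict_keys(['intrinsics', 'tool_from_camera']) [-0.62517064 -0.1940143  -0.32154458]
```

View pics/wbtn.png

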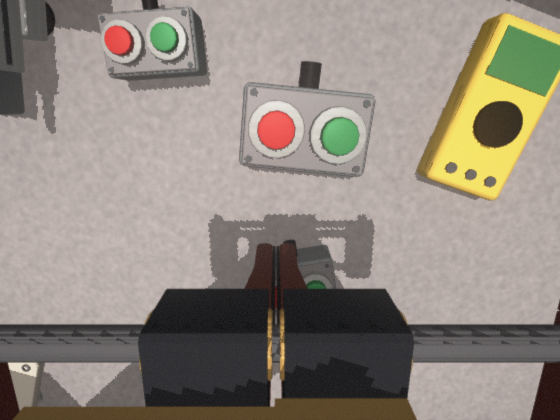

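```bash
python3 - <<'E'
from h import *
d=np.load("w1.npz");p,q=d["p"],d["q"]
T=np.eye(4);T[:3,:3]=Ro.from_quat([q[1],q[2],q[3],q[0]]).as_matrix();T[:3,3]=p
T=T@camera_info("wrist")["tool_from_camera"]
im=cv2.imread("pics/wbtn_raw.png").astype(int);b,g,r=im[...,0],im[...,1],im[...,2]
for nm,m,bx in(("red",(r>140)&(g<80),(250,100,308,165)),("green",(g>90)&(r<80),(309,105,370,170))):
    mm=np.zeros(m.shape,bool);mm[bx[1]:bx[3],bx[0]:bx[2]]=m[bx[1]:bx[3],bx[0]:bx[2]]
    y,x=np.nonzero(mm);w=p2w(x.mean(),y.mean(),.078,"wrist",T);w2=p2w(x.max()+.5,y.mean(),.078,"wrist",T);w1=p2w(x.min()-.5,y.mean(),.078,"wrist",T)
    print(nm,x.mean(),y.mean(),len(x),w,np.linalg.norm(w2-w1))
# ring diameter at z=.06,.07
for z in(.06,.07):print(np.linalg.norm(p2w(249,131,z,"wrist",T)-p2w(304,131,z,"wrist",T)))
E
```

```text
red 276.72093023255815 145.1860465116279 43 [ 0.43692351 -0.30117361  0.078     ] 0.025899097824026586
green 324.1875 131.25 32 [ 0.45805693 -0.33317792  0.078     ] 0.01008062657475134
0.0454267721760837
0.04391029473671308
```

```bash
python3 - <<'E'
from h import *
d=np.load("w1.npz");p,q=d["p"],d["q"]
T=np.eye(4);T[:3,:3]=Ro.from_quat([q[1],q[2],q[3],q[0]]).as_matrix();T[:3,3]=p
T=T@camera_info("wrist")["tool_from_camera"]
im=cv2.imread("pics/wbtn_raw.png").astype(int);b,g,r=im[...,0],im[...,1],im[...,2]
print(im[131,277],im[135,340])
C_=[]
for nm,m,bx in(("red",(r>g+60),(245,100,308,165)),("green",(g>r+40),(309,100,372,175))):
    mm=np.zeros(m.shape,bool);mm[bx[1]:bx[3],bx[0]:bx[2]]=m[bx[1]:bx[3],bx[0]:bx[2]]
    y,x=np.nonzero(mm);w=p2w(x.mean(),y.mean(),.078,"wrist",T);C_.append(w);w2=p2w(x.max()+.5,y.mean(),.078,"wrist",T);w1=p2w(x.min()-.5,y.mean(),.078,"wrist",T)
    print(nm,x.mean(),y.mean(),len(x),w,np.linalg.norm(w2-w1))
print(np.linalg.norm(C_[0]-C_[1]))
E
```

```text
[ 87  92 239] [115 179 104]
red 275.8412132024978 129.56913470115967 1121 [ 0.44816938 -0.29696614  0.078     ] 0.028692618419899642
green 340.03727865796833 135.95526561043803 1073 [ 0.45832106 -0.34614871  0.078     ] 0.028784251505357735
0.05021933444857186
```

```bash
python3 - <<'E'
from h import *
c=np.array([.4490,-.2962]);q=get_ee_rot()
move_pose([*c,.090],q)
def avg():
    a=[]
    for _ in range(12): wait(.02);a.append(get_ft_force())
    return np.mean(a,0)
f0=avg()
for z in(.083,.081,.079,.0775,.076,.0745,.073,.0715):
    movel([*c,z],v=.03);f=avg()-f0
    print(z,get_tcp_pos().round(5),f.round(2),round(get_time(),2))
    if f[2]>28: break
snap("scene","btn",(220,140,320,215),6)
movel([*c,.15],v=.15);print(get_time())
E
```

```text
0.083 [ 0.44903 -0.29621  0.083  ] [ 0.14 -0.11 -0.07] 9.96
0.081 [ 0.44923 -0.29634  0.08115] [ 0.27 -0.08  1.75] 10.41
0.079 [ 0.44922 -0.29633  0.07912] [ 0.82 -0.43  2.96] 10.86
0.0775 [ 0.44923 -0.29634  0.07762] [ 1.45 -0.7   3.78] 11.31
0.076 [ 0.44922 -0.29632  0.07631] [ 0.53 -0.13  7.48] 11.76
0.0745 [ 0.44931 -0.29637  0.07603] [-2.63  2.11 21.15] 12.21
0.073 [ 0.44936 -0.29644  0.07574] [-6.14  4.63 34.94] 12.66
13.375
```

View pics/btn.png

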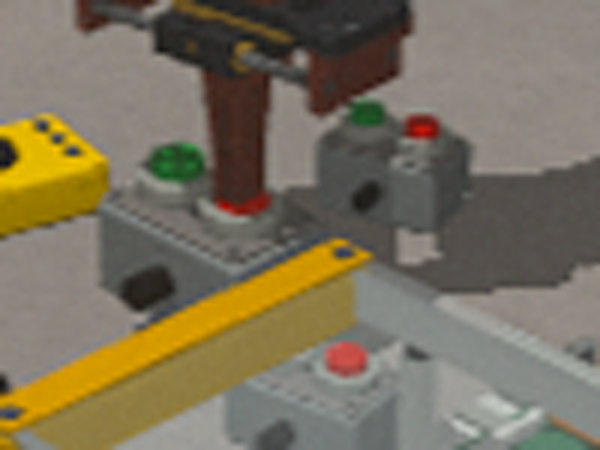

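The force profile settles it. Contact starts at a TCP reading of about 82 mm, rises at about 0.58 N/mm, and hits a hard stop at 76 mm, so the travel is 6 mm and the red button was fully pressed. The scene view shows the fingertips on the large box's red button only. It also means the tips reach about 4 mm past the TCP. Next is the guard.

```bash
python3 - <<'E'
from h import *
a=ca*dx-sa*dz
g=railTCP(0,gap=.010)
pre=g-.12*a
print(pre,g)
p=get_tcp_pos();movel(p+np.array([0,0,.08]),v=.25)
move_pose(pre,QP);print(get_time(),get_tcp_pos())
snap("scene","g0",(130,60,410,270),2.8);snap("wrist","g0w")
E
```

```text
[ 0.63295296 -0.17604545  0.16877894] [ 0.61442251 -0.08331756  0.09489956]
15.2333 [ 0.63247547 -0.17595838  0.1681997 ]
```

View pics/g0.png

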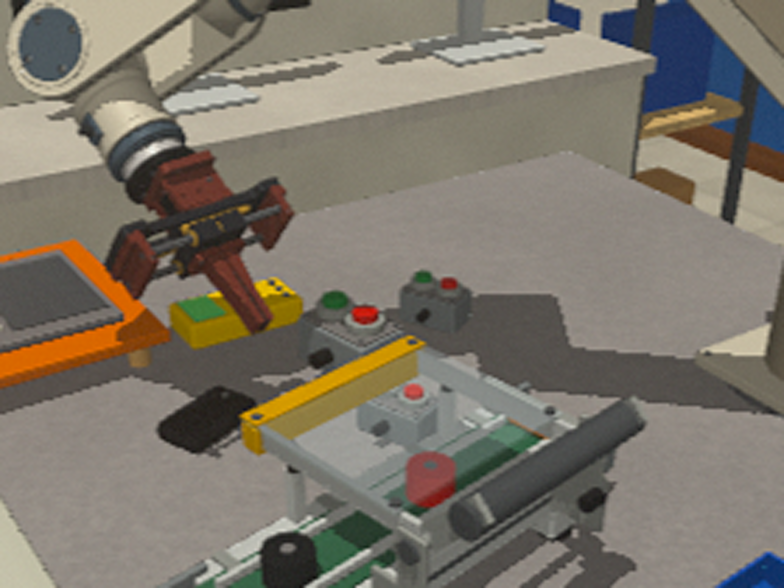

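View pics/g0w.png

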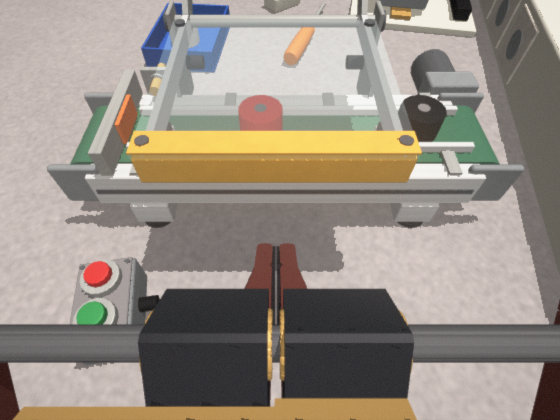

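The wrist view shows the rail centred at column 275, right ahead of the fingers, with open space under it. Now to insert and push up slowly.

```bash
python3 - <<'E'
from h import *
f0=get_ft_force()
g=railTCP(0,gap=.010)
print(movel(g,v=.12,until_force=8),get_tcp_pos(),(get_ft_force()-f0).round(1))
movel(railTCP(0.05),v=.05)
print("c",(get_ft_force()-f0).round(1),get_time())
movel(railTCP(.2),v=.06);print((get_ft_force()-f0).round(1),get_time())
snap("scene","g1",(130,60,410,270),2.8);snap("wrist","g1w")
E
```

```text
False [ 0.61496144 -0.08396598  0.09535592] [-0.6  0.8 -0.6]
c [  0.2 -10.5  -3.2] 17.0167
[ 2.6 -6.7 -1.3] 17.6917
```

View pics/g1.png

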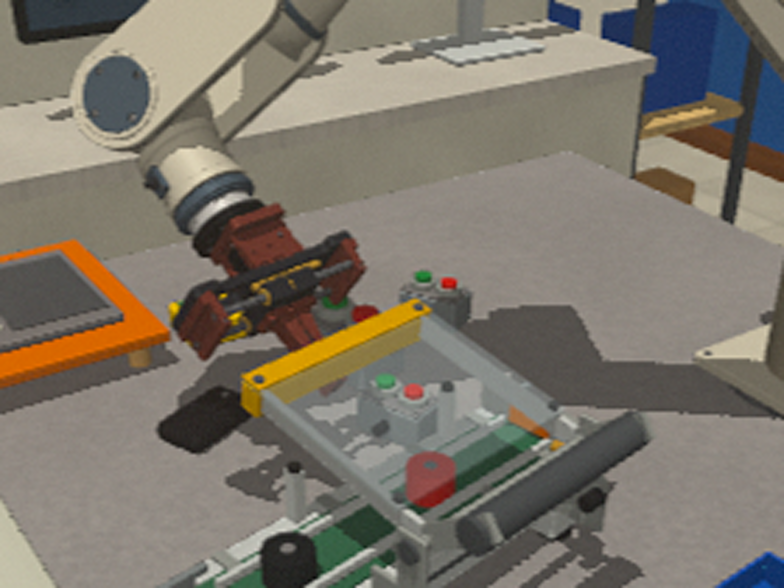

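View pics/g1w.png

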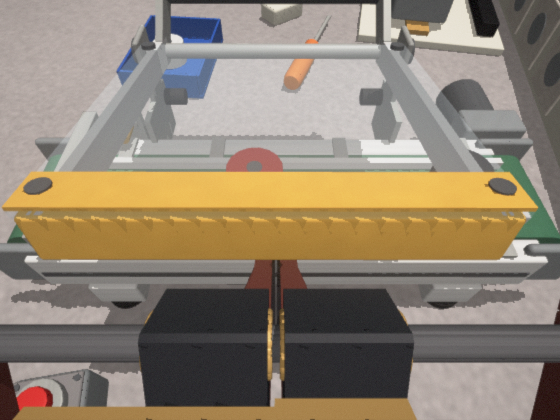

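The scene shows the rail lifted evenly on the shut fingers, at about 0.2 rad. Continuing.

```bash
python3 - <<'E'
from h import *
f0=np.array([-.6,.2,-.3])
for th in(.35,.5,.65,.8,.9):
    movel(railTCP(th),v=.075);print(th,(get_ft_force()-f0).round(1),round(get_time(),2))
snap("scene","g2",(130,60,410,270),2.8)
for th in(1.0,1.08):
    movel(railTCP(th),v=.06);print(th,(get_ft_force()-f0).round(1),round(get_time(),2))
snap("scene","g3",(130,30,410,240),2.8)
E
```

```text
0.35 [ 1.9 -3.2 -1.2] 18.37
0.5 [ 0.5 -1.  -0.4] 18.94
0.65 [ 1.6 -0.9  0.7] 19.52
0.8 [ 1.7 -0.4  0.4] 20.05
0.9 [1.  0.4 0.3] 20.46
1.0 [0.6 0.1 0.3] 20.98
1.08 [ 0.4 -0.4  0.3] 21.38
```

View pics/g2.png

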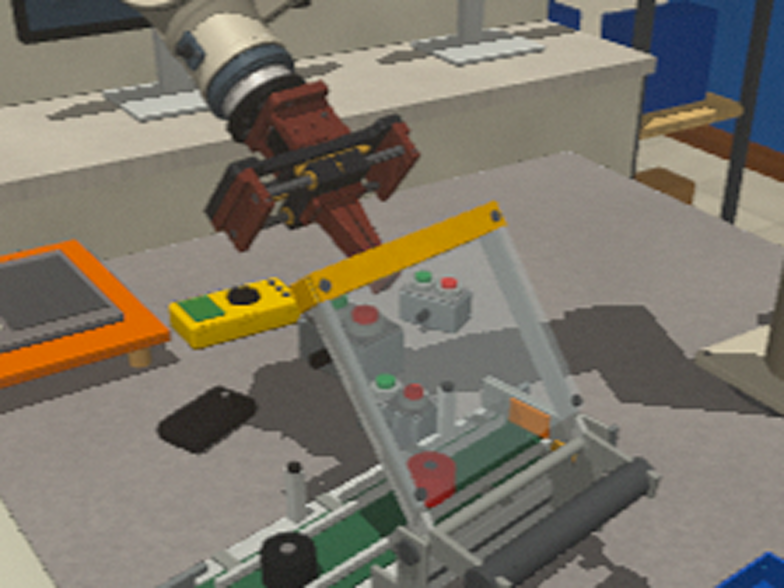

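View pics/g3.png

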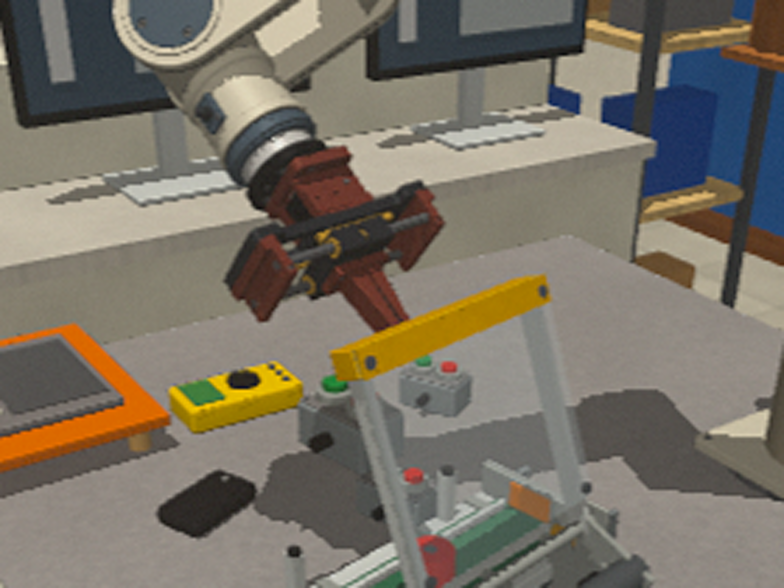

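```bash
python3 - <<'E'
from h import *
wait(1.0)
snap("scene","g4",(130,30,410,240),2.8);print(get_time())
E
```

```text
22.4833
```

View pics/g4.png

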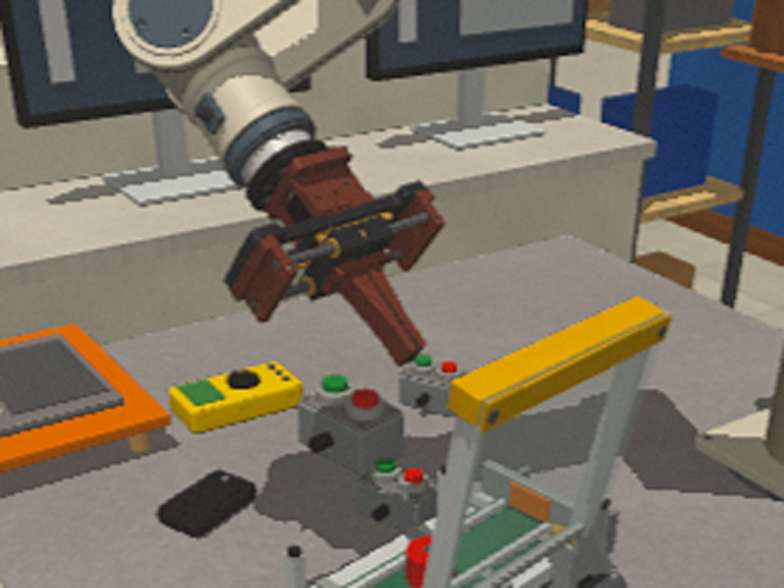

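The guard has left the fingers and gone over by itself. I'll retreat and look from above the belt, with the tool leaning 12° away from the raised guard for clearance.

```bash
cat >> h.py <<'E'
t_=np.deg2rad(12)
QT=quat(-dy,np.sin(t_)*dx-np.cos(t_)*dz)
E
python3 - <<'E'
from h import *
a=ca*dx-sa*dz
for p in (C(-.01,-.04,.22),C(0,-.04,.087),C(0,.1,.087)): print(inverse_kinematics(p,QT))
movel(get_tcp_pos()-.07*a,v=.2)
p=get_tcp_pos();print(p,get_time())
snap("top","t1",(190,115,330,285),3.5)
snap("scene","g5",(130,30,410,240),2.8)
E
```

```text
[-0.08508275  0.46767721  1.58184344  0.21954308  1.16018373 -0.37712489]
[-0.07021323  0.63027395  1.65870997  0.25390474  0.92445783 -0.42817457]
[-0.14255441  0.48033741  1.96562779  0.28063904  0.78630167 -0.54768576]
[ 0.60549498 -0.03954919  0.33299388] 22.9833
```

View pics/t1.png

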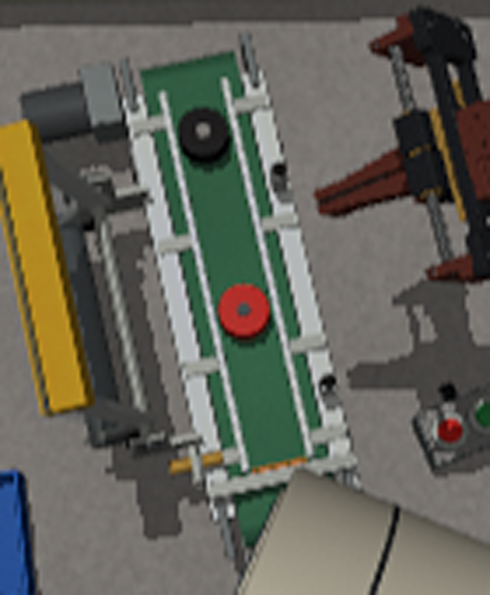

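View pics/g5.png

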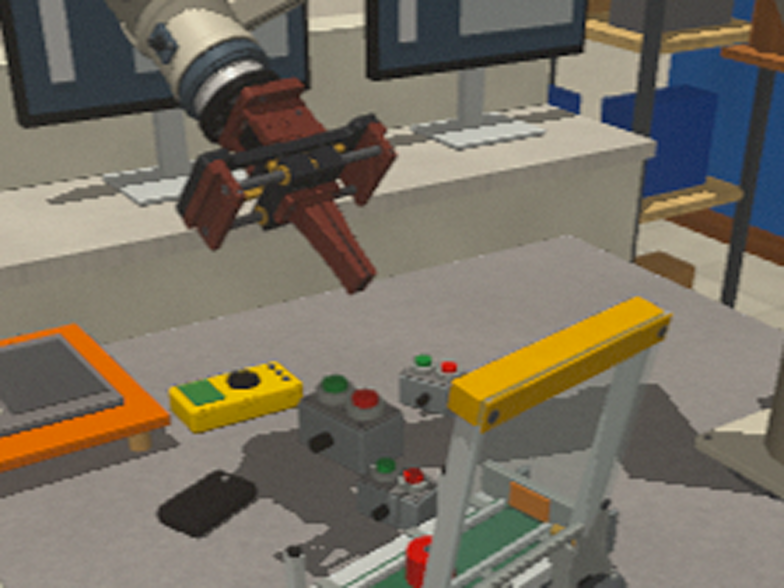

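The top view shows the guard fully over, with its rail at about (46,268) in the crop. The red part is unmoved at (244,311) and the black one is at (203,134). Now I'll descend between them.

```bash
python3 - <<'E'
from h import *
move_pose(C(-.02,-.047,.25),QT);print(get_time(),get_tcp_pos())
f0=get_ft_force()
print(movel(C(0,-.047,.13),v=.15,until_force=8))
print(movel(C(0,-.047,.087),v=.05,until_force=6),get_tcp_pos(),C(0,-.047,.087),(get_ft_force()-f0).round(1),get_time())
snap("scene","s1",(130,110,410,320),2.8);snap("wrist","s1w")
E
```

```text
23.6417 [0.64237924 0.01367597 0.2496774 ]
False
False [0.63971112 0.03108366 0.08722688] [0.63949654 0.03105198 0.087     ] [ 1.2  0.5 -1.2] 25.6083
```

View pics/s1.png

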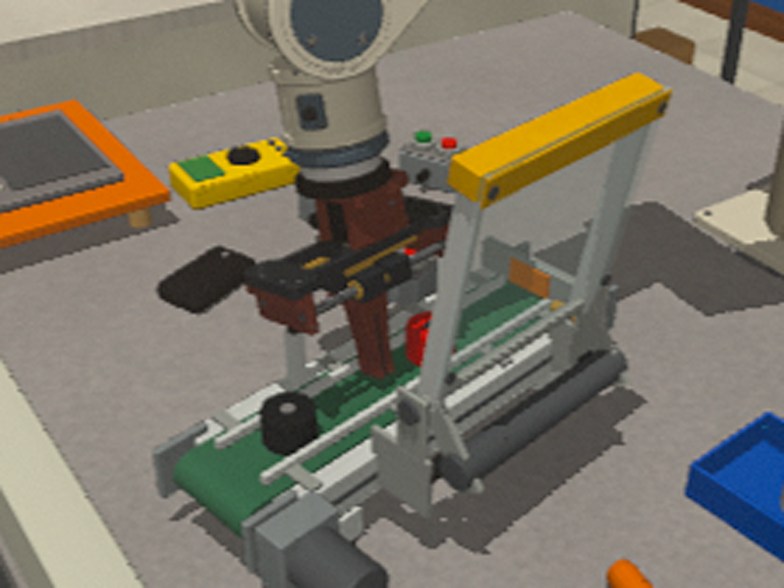

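View pics/s1w.png

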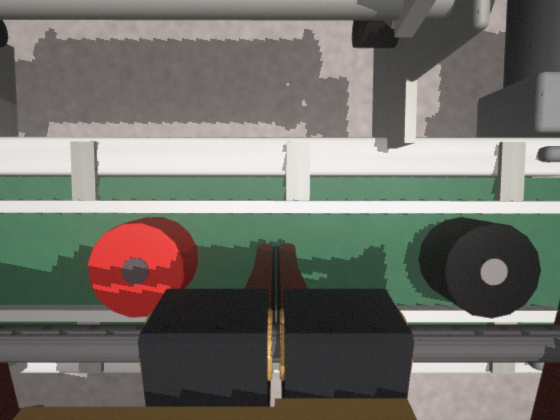

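The fingers are in the lane between the red part (left, column 140) and the black one (right, column 490). Now the push.

```bash
python3 - <<'E'
from h import *
y=lambda:round(float((get_tcp_pos()-O)@dy),4)
h=movel(C(0,.06,.087),v=.045,until_force=5);print(h,y(),get_ft_force().round(1),get_time())
if not h:
    h=movel(C(0,.105,.087),v=.03,until_force=4);print(h,y(),get_ft_force().round(1),get_time())
snap("scene","s2",(200,110,410,270),3.5);snap("wrist","s2w");snap("top","s2t",(190,115,330,285),3.5)
E
```

```text
False 0.0599 [ 0.1 -0.5  0.3] 28.2333
True 0.0956 [1.4 0.8 1.1] 29.3333
```

View pics/s2.png

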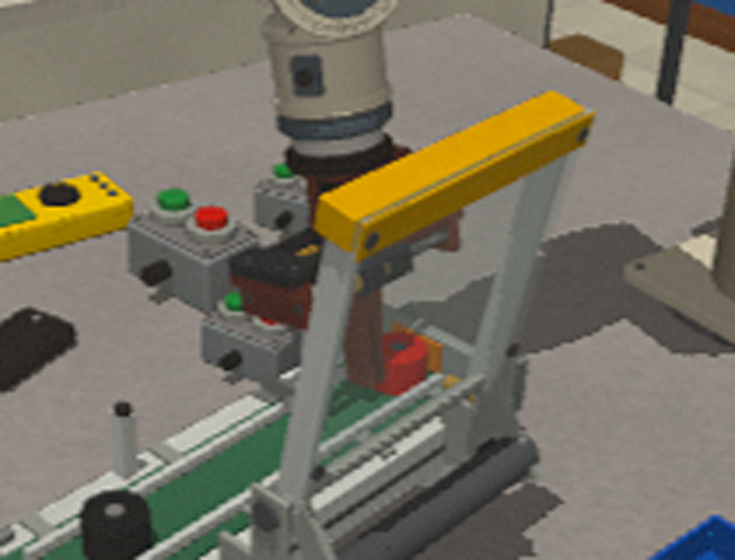

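View pics/s2w.png

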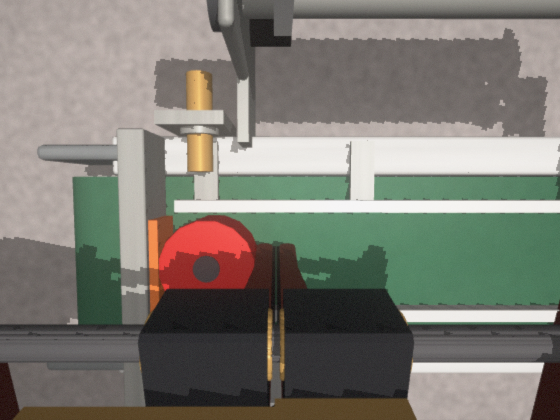

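The red part looks seated against the orange face (column 160 in the wrist view). I'll make one gentle confirming push, then back off.

```bash
python3 - <<'E'
from h import *
y=lambda:round(float((get_tcp_pos()-O)@dy),4)
f=lambda:round(float(np.mean([(wait(.02),get_ft_force())[1] for _ in range(8)],0)@dy),2)
print(y(),f())
for s in(.097,.099,.101):
    h=movel(C(0,s,.087),v=.02,until_force=8);ff=f();print(h,y(),ff)
    if h or ff<-5:break
movel(C(0,.06,.087),v=.1);print("free",f())
movel(C(0,.055,.14),v=.15);movel(C(-.03,.0,.25),v=.25);move_pose(C(-.25,-.05,.30),QT)
wait(.2);print(get_time())
snap("scene","f1",(200,110,410,270),3.5);snap("top","f1t",(190,115,330,285),3.5);snap("top","f1full")
E
```

```text
0.0956 -1.67
False 0.0957 -5.17
free -0.13
32.9333
```

View pics/f1.png

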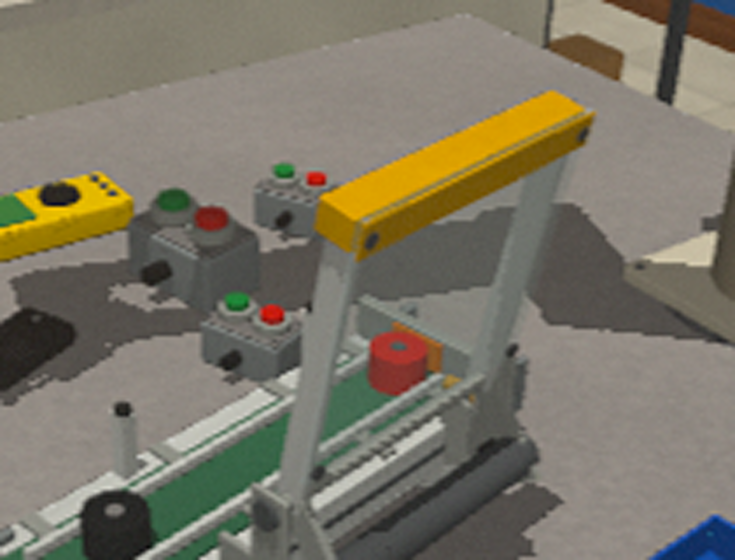

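View pics/f1t.png

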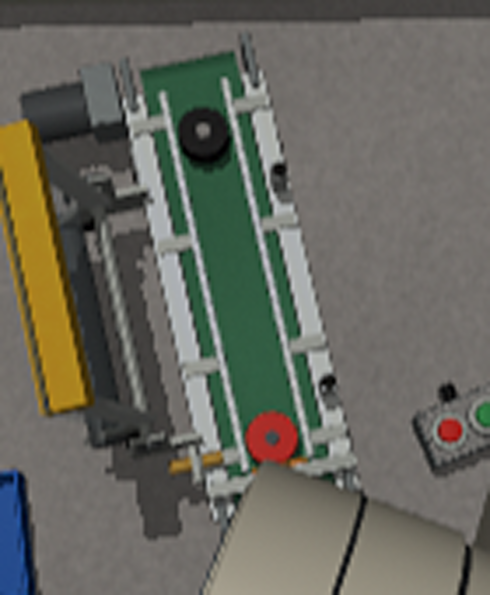

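The part stands upright against the stop: red at (272,438) in the crop, touching the orange face. The guard is up and the black part has not moved. One numeric check, then I hand in.

```bash
python3 - <<'E'
from h import *
w=p2w(190+272/3.5,115+438/3.5,.105)-O;print("red conv",w@dx,w@dy,"TCP-based centre",.0957+.0065+.022)
w=p2w(190+203/3.5,115+134/3.5,.105)-O;print("black conv",w@dx,w@dy)
print("tcp",get_tcp_pos(),get_ft_force(),get_time())
job_done();print(get_time())
E
```

```text
red conv 0.0004959773480953305 0.1274344538163518 TCP-based centre 0.1242
black conv 0.0002557597408957851 -0.14080074785284735
tcp [ 0.69143548 -0.21255359  0.300201  ] [-0.30253907  0.45395587 -0.4331385 ] 33.0833
the job is handed in; nothing more can be done
the job is handed in; nothing more can be done
```

I did all three steps in the order asked and handed the job in at about 33 s on the robot clock, with the arm clear of everything.

- **Stop button:** I pressed the red button on the largest box. My first press stopped at a tool height I couldn't explain (76 mm instead of 72), so I pressed it twice more. The last press showed 6 mm of travel at about 0.6 N/mm, ending at a hard stop at about 76 mm. The heights fit the fingertips reaching about 4 mm past the TCP.
- **Guard:** I pushed it up slowly under the yellow rail with shut fingers to about 1.08 rad. It then went over by itself, and two later pictures show it still fully raised.
- **Red workpiece:** I slid it along the lane until it hit a firm resistance, which a second gentle push confirmed. In the final pictures it stands upright, touching the orange face. Its centre measures 127 mm along the belt, where 127 mm was expected from my rough estimate of the stop face. An estimate from the finger position gives 124 mm, but it relies on a guessed finger thickness.
- **Left alone:** The black workpiece has not moved in the pictures, and the fingertips stayed clear of the green button. I did not remeasure the other bench items at the end, but the arm kept well clear of them.

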